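# Take the block-shaped fob off its hook and stand it in the programming pod

## Robot

A 6-joint arm with a two-finger parallel gripper is mounted at the origin on the work surface. World frame = base frame: x ahead of the robot, y to its left, z up, the work surface at z = 0. Lengths are in m, angles in rad, forces in N, time in s.
With the tool pointing down it reaches from about 0.3 to 0.775 m from the base axis. Payload 14.6 kg.
Tool frame: the origin (TCP) lies on the centre line of the jaws, within the pads' length; the fingertips stand 25 mm ahead of it and the grasp point (between the pads) lies 6 mm ahead of it (ctrl.tip_reach is the distance from the TCP to the fingertips, in m); z points along the fingers, y is the line along which they close (so a half turn about z gives the same grasp; the last joint's range is limited). The gripper opens to 94 mm and grips with 3 to 60 N. Pads are 16 mm wide; open, the fingers measure 119 mm over their backs; the gripper's body (75 mm by 177 mm) begins 78 mm behind the grasp point.
Start: joints at [-1.198, 0.3, 1.521, -0, 1.321, -0.067], TCP at [0.234, -0.498, 0.23] pointing down, gripper open.
Joint ranges: [-3.03, 3.03], [-0.79, 2.21], [0.23, 2.52], [-1.04, 4.18], [0, 3.07], [-2.55, 2.55]. Speed limits (rad/s): [2.22, 2.22, 2.57, 3.14, 3.14, 3.14].

## Interface

Orientations are given as [roll, pitch, yaw] about the fixed x, y, z axes, in that order (R = Rz(yaw) Ry(pitch) Rx(roll)).
In Python, from station import ctrl gives the robot as it stands. The module is installed in compiled form; this text tells all that it offers.
- The arm moves only by the tool apply_moves, never from a script. Its argument "deltas" is a list of rows, each a list of 7 numbers: the closure in counts, from 0 (fully open) to 255 (shut), then the shift along the world's x, y, z in cm, then the turn, a rotation vector about the world's x, y, z in rad. In form: [[jaw, tx, ty, tz, ax, ay, az], ...]. A call has 1 to 10 rows; each row shifts and turns the commanded pose from where the row before left it; what a row does not reach is not made up. A row lasts 1/10 s, in which the tool goes at most 50 mm and 8.59 degrees, less where a joint would pass 70% of its speed; a pose out of reach is approached as far as the arm can. A call with a gripper value outside its range is refused whole. The fingers move at their own pace and stop on an object; "grip_force" is the grip in N (left out, the last holds). Time passes only in rows, so rows that do not move let the fingers close. It gives the time, the measured TCP pose, the force, the opening and the grip force at its end, in the units of the state.
- ctrl.get_obs(): the state, without advancing time (a new reading comes with each control period).
- ctrl.camera(name): name is "side" or "top"; returns a dict with "img" (400x640x3 uint8, red, green, blue), "K" (3x3 intrinsics, pixels), "pose" (4x4, takes a point from camera to world coordinates). Camera axes: x right, y up, looking along -z (the intrinsics and any distortion apply to the point x, -y, -z); pixel columns grow to the right and rows downward; lengths in m; the calibration is good to about 2 mm. A picture is of the moment at which its call begins. There is no depth.
- ctrl.hand_in(): hands the job in; it is judged then, once.
The state is a dict: "time_s": time; "qpos": joint angles; "joint_vel": joint speeds; "tau": joint torques, N m; "ee_pos": TCP position; "eef_rot": TCP orientation; "force": force on the tool from outside, world axes, zero at the start; "moment": the same for the moment, N m; "grip_width": finger opening in m; "grip_force": force on a finger pad.
Only numpy, scipy, OpenCV 4.12 (cv2) and the standard library are available. Lean on these libraries where they do the work, as an engineer would, in place of code of your own. Each camera call takes 0.05 s, during which the arm holds its last target. There are 200 camera calls.

## Task

Three chrome key fobs hang on the key stand's hooks. Take the block-shaped one (wide, rectangular; not the round one or the slim one) off its hook and lower it, wire loop up, into the pocket of the dark blue programming pod, let go of it there, and leave the other two fobs hanging where they are.

Things in the scene. Friction and masses are not known exactly. Their poses are not given: they have to be found in the camera images.
- block_fob: The fob to move, 70 g: chrome block 38 mm wide (y), 22 thick (x), 58 high. On top a closed wire loop (bail; 6 mm wire, in its y-z plane): two upright sides, 40 mm over their outsides, up to 34 mm above the block, then sloping to a peak 47 mm above it. Hangs by the bail on a hook of the fixed stand. Origin: centre of its underside, z up; as hung, -x points out along the hook to its tip.
- round_fob: Bystander on another hook: chrome disc, 48 mm diameter, 16 thick, same bail, origin and axes as the block fob. The three hooks (7 mm wire, 175 mm high, 105 mm apart) point the same way from a bar 12 mm thick, top at 191 mm. A bail's peak lies in the hook's dip 42 mm out from the bar; from there the hook rises 12 mm to its tip 22 mm farther out.
- slim_fob: Bystander on another hook: slim chrome bar 18 mm wide, 14 thick, 84 long, same bail, origin and axes as the block fob. To come off a hook, a fob must rise 14 to 30 mm (no more: its body then meets the hook from below) and then move out 40 mm or more along its -x.
- pod_pocket (a point): Centre of the floor of the upright pocket in the fixed dark blue pod: 42 mm along x, 58 mm along y, 40 mm deep, open on top; floor 15 mm, rim (the pod's flat top) 55 mm above the counter; z up. Pod 150 (x) by 110 mm (y), its centre 30 mm from here along +x. A fob let go in it stands or leans on a wall.
Not all that is in view belongs to the job. Leave any pink look-alike of the block_fob alone.

How it is judged:
On the way:
1. the block-shaped fob is held in the gripper, off its hook and in the air (distance of block_fob from where it was at the start of the episode above 0.06 m and height (world z) of block_fob above 0.045 m and contact force between block_fob and the fingers above 0.5 N), for 0.2 s.
At the end, for the whole second after the job is handed in: The block-shaped fob stands or leans (less than 34 degrees) wire loop up in the pod's pocket, its underside within 22 mm sideways of the pocket's centre and within 14 mm of its floor, released and at rest (under 20 mm/s); the round and the slim fob hang within 30 mm of where they were (horizontal distance between block_fob and pod_pocket below 0.022 m and z of block_fob in the frame of pod_pocket below 0.014 m and angle between block_fob's own z axis and vertical below 0.6 rad and linear speed of block_fob below 0.02 m/s and distance of each of round_fob, slim_fob from where it was at the start of the episode below 0.03 m); the robot touches nothing.
It fails at once if the round or the slim fob is knocked off its place (moved over 60 mm) (distance of any of round_fob, slim_fob from where it was at the start of the episode above 0.06 m).
It fails at once if the block-shaped fob is dropped into the pocket (over 0.6 m/s near its floor) instead of lowered (horizontal distance between block_fob and pod_pocket below 0.03 m and z of block_fob in the frame of pod_pocket below 0.03 m and linear speed of block_fob above 0.6 m/s).
It also fails if it takes over 45 s, if anything falls off the work surface, if the arm or the gripper's body presses on something with over 40 N, if the wrist force passes 120 N, or if a joint passes its speed limit or range.

## Working session

There is one attempt and no reset: what is moved stays moved. The work goes in short steps, Python scripts to look and compute and a tool call to move; the robot and the scene stay as the last step left them, time stands still between calls to the robot, and variables do not carry over. Pictures are saved under pics/ and viewed, at most 10 in all, crops included, and the job is handed in when it is done.

Besides the shell and the picture viewer there is one more tool, called after "Emit:" in YAML: its name, and indented under it one key for each argument. apply_moves: Moves the arm, as the interface text tells. Its arguments: {"type":"object","properties":{"deltas":{"type":"array"},"grip_force":{"type":"number"}},"required":["deltas"]}

```bash
mkdir -p pics; cat > h.py <<'E'
import numpy as np, cv2
from station import ctrl
def snap(n,f=None):
    c=ctrl.camera(n)
    if f: cv2.imwrite(f,c["img"][:,:,::-1])
    return c
def ray(c,u,v):
    d=np.linalg.inv(c["K"])@[u,v,1]; d=np.array([d[0],-d[1],-d[2]])
    return c["pose"][:3,3],c["pose"][:3,:3]@d
def plane(c,u,v,z):
    o,d=ray(c,u,v); return o+d*(z-o[2])/d[2]
def tri(c1,p1,c2,p2):
    o,d=ray(c1,*p1);q,e=ray(c2,*p2)
    s=np.linalg.lstsq(np.c_[d,-e],q-o,rcond=None)[0]
    a=o+s[0]*d;b=q+s[1]*e
    return (a+b)/2,np.linalg.norm(a-b)
def proj(c,P):
    q=c["pose"][:3,:3].T@(np.array(P)-c["pose"][:3,3]); w=c["K"]@[q[0],-q[1],-q[2]]; return w[:2]/w[2]
E
python3 - <<'E'
from h import *
for n in("side","top"):
    c=snap(n,f"pics/{n}0.png");print(n,c["K"].round(1).tolist(),c["pose"].round(3).tolist())
print(ctrl.get_obs())
E
```

```text
side [[370.8, 0.0, 312.9], [0.0, 370.8, 196.3], [0.0, 0.0, 1.0]] [[-0.954, 0.224, -0.201, 0.397], [-0.301, -0.71, 0.637, 0.537], [-0.0, 0.668, 0.745, 0.733], [0.0, 0.0, 0.0, 1.0]]
top [[440.5, 0.0, 316.2], [0.0, 440.5, 199.3], [0.0, 0.0, 1.0]] [[0.01, 0.995, -0.098, 0.468], [-1.0, 0.009, -0.008, -0.009], [-0.007, 0.098, 0.995, 1.014], [0.0, 0.0, 0.0, 1.0]]
{'time_s': 0.1, 'qpos': array([-1.19759293e+00,  3.00434516e-01,  1.52150671e+00,  1.10103607e-06,
        1.32069343e+00, -6.66030070e-02]), 'joint_vel': array([-0.00123635, -0.00247158, -0.00045969, -0.00222752,  0.00013665,
        0.0003779 ]), 'tau': array([-1.17434652e-04, -5.32645869e+01, -3.53280973e+01,  7.09430175e-02,
        2.34927930e-02, -5.11359974e-05]), 'ee_pos': array([ 0.23409209, -0.49747067,  0.22993784]), 'eef_rot': array([-3.14055303e+00, -7.04133634e-05,  4.39806096e-01]), 'force': array([-0.13330667, -0.08827061, -0.15150175]), 'moment': array([-0.05148659, -0.00105913, -0.00592414]), 'grip_force': 0.0, 'grip_width': 0.09389576754592965}
```

View pics/side0.png

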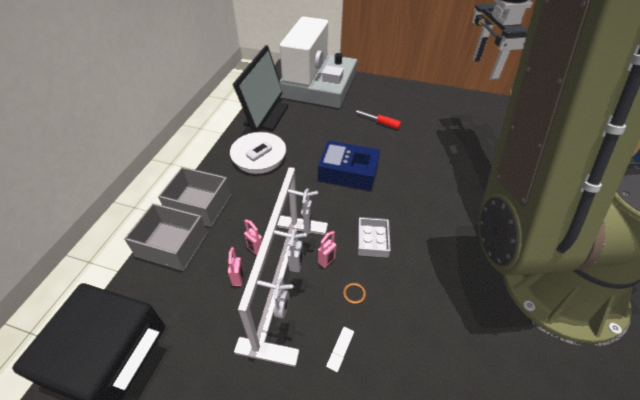

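View pics/top0.png

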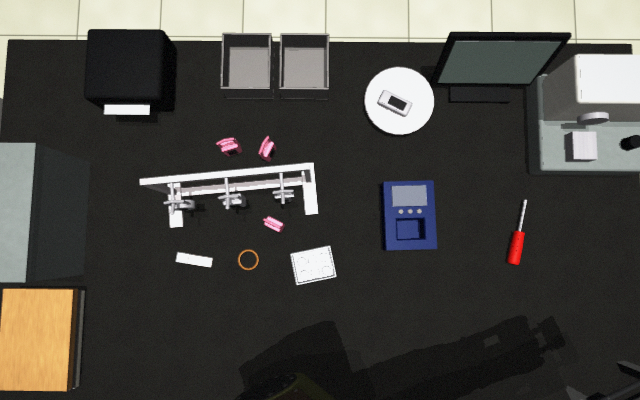

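Side view: stand with fobs at about (305,210), (295,252) and (280,300), pink look-alikes at (252,238), (235,268) and (327,250), pod at (349,165). Top view: fobs at (285,190), (232,196) and (180,200), pod pocket at (411,229), pink at (273,224). The close crop comes next.

```bash
python3 - <<'E'
from h import *
a=cv2.imread("pics/side0.png")[165:345,225:355];b=cv2.imread("pics/top0.png")[140:240,130:330]
a=cv2.resize(a,None,fx=3,fy=3,interpolation=cv2.INTER_CUBIC);b=cv2.resize(b,(400,200),interpolation=cv2.INTER_CUBIC)
o=np.zeros((540,790,3),np.uint8);o[:540,:390]=a;o[:200,390:790]=b
cv2.imwrite("pics/crop.png",o)
E
```

```text
(no output)
```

View pics/crop.png

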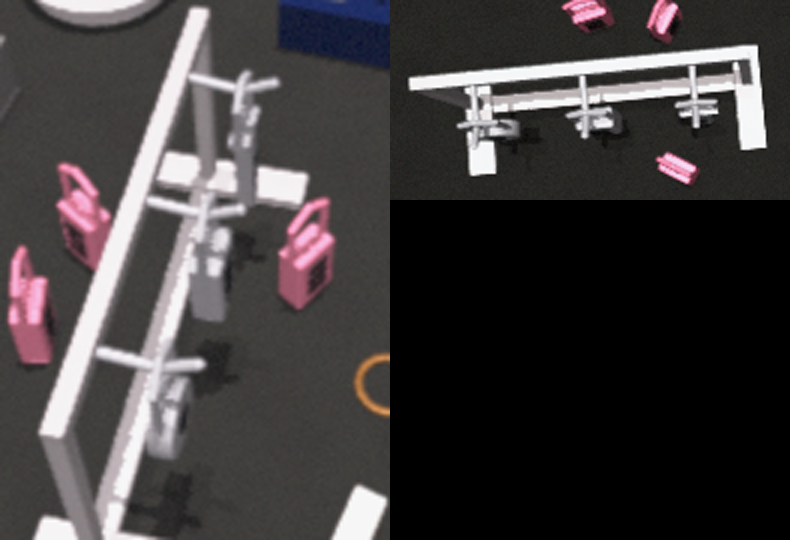

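Middle fob, side (295,255) / top (232,196), is the wide rectangular block. The far one (305,210) is the slim bar and the near one (280,300) is the round disc. The pink ones are decoys.

```bash
python3 - <<'E'
from h import *
np.set_printoptions(precision=4,suppress=True)
s=snap("side");t=snap("top")
img=t["img"]; hsv=cv2.cvtColor(img,cv2.COLOR_RGB2HSV)
R=plane(t,313.5,166,.191);L=plane(t,140.3,182.5,.191);print("bar ends",R,L,np.linalg.norm(R-L),)
u=(L-R)/np.linalg.norm(L-R); yaw=np.arctan2(-u[0],u[1]);print("yaw of +y axis",yaw)
# bar top ridge fit: bright pixels column-wise upper edge
g=cv2.cvtColor(img,cv2.COLOR_RGB2GRAY)
P=[]
for c in range(146,308,3):
    r=np.where(g[150:200,c]>150)[0]
    if len(r):P.append(plane(t,c,150+r[0]-.5,.191)[:2])
P=np.array(P);k=np.polyfit(P[:,1],P[:,0],1);res=P[:,0]-np.polyval(k,P[:,1]);k=np.polyfit(P[abs(res)<.003,1],P[abs(res)<.003,0],1)
print("back edge x=a*y+b",k,"yaw",np.arctan(-k[0]),abs(res).max())
# hook tips in two views
for n,a,b in[("slim",(317.5,193.5),(283,202)),("block",(306,235),(228,208.5)),("round",(293,286.5),(174,213.5))]:
    print(n,"tip",*tri(s,a,t,b), proj(s,[0,0,0]))
m=cv2.inRange(hsv,(105,120,40),(130,255,255));m[:,:370]=0;m[:,450:]=0
cs=sorted(cv2.findContours(m,cv2.RETR_CCOMP,cv2.CHAIN_APPROX_NONE)[0],key=cv2.contourArea)[-3:]
for c in cs: print("pod",cv2.contourArea(c),cv2.minAreaRect(c))
cv2.imwrite("pics/pod.png",cv2.resize(img[170:260,370:450,::-1],None,fx=6,fy=6,interpolation=cv2.INTER_CUBIC))
a=img[150:225,140:300,::-1];cv2.imwrite("pics/st.png",cv2.resize(a,None,fx=5,fy=5,interpolation=cv2.INTER_CUBIC))
E
```

```text
bar ends [0.612  0.0033 0.191 ] [0.5776 0.3303 0.191 ] 0.3288027824584652
yaw of +y axis 0.1047790121088834
back edge x=a*y+b [-0.107  0.621] yaw 0.10663257243487133 0.037085569228392457
slim tip [0.5408 0.0597 0.1866] 0.005442026415436054 [560.8193 286.854 ]
block tip [0.5291 0.1634 0.1871] 0.0022041843923147463 [560.8193 286.854 ]
round tip [0.5183 0.2659 0.184 ] 0.003353331010376017 [560.8193 286.854 ]
pod 102.5 ((420.5, 228.0), (20.0, 7.0), 90.0)
pod 813.0 ((409.0, 195.5), (38.0, 23.0), 0.0)
pod 3397.0 ((409.4725036621094, 214.8522186279297), (69.12892150878906, 51.46405792236328), 87.56334686279297)
```

View pics/pod.png

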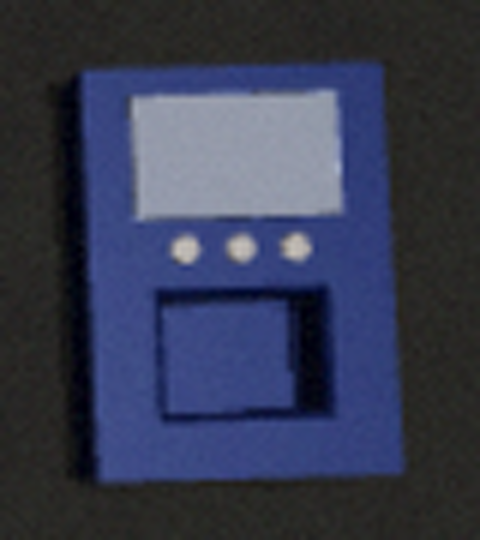

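View pics/st.png

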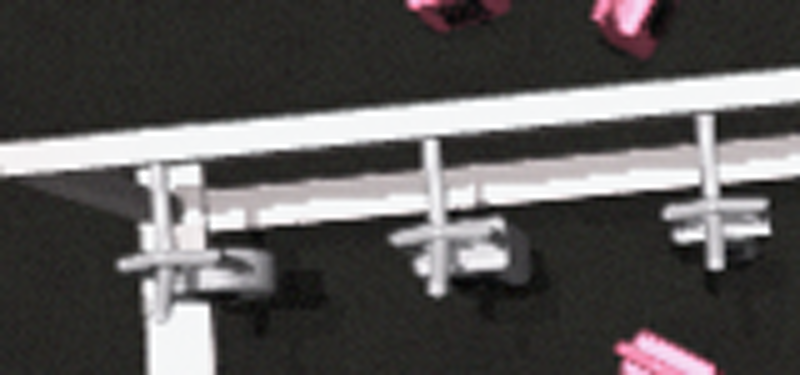

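Pod crop: pocket rim corners at about (396,218), (424.7,218), (425.5,239.5) and (397,239.7). The stand crop shows the block's bail crossing the middle hook at (228,197). Next I check the sizes and project the expected fob into both views.

```bash
python3 - <<'E'
from h import *
np.set_printoptions(precision=4,suppress=True)
s=snap("side");t=snap("top")
f=lambda x,y:plane(t,370+x/6-.5+.08,170+y/6-.5+.08,.055)
pod=np.array([f(*p) for p in[(82,68),(383,65),(405,472),(98,480)]])
pk=np.array([f(*p) for p in[(155,288),(328,288),(333,417),(163,418)]])
for q in(pod,pk):
    print("centre",q.mean(0),"sides",[np.linalg.norm(q[i]-q[i-1]) for i in range(4)],"yaw",[np.arctan2(*(q[0]-q[3])[[1,0]]),np.arctan2(*(q[1]-q[2])[[1,0]]),np.arctan2(*(-(q[0]-q[1]))[[0,1]])])
y=.107;ex=np.array([np.cos(y),np.sin(y),0]);ey=np.array([-np.sin(y),np.cos(y),0])
O=np.array([.551,.1655,.0795])
for nm,d in(("peak",ey*0+[0,0,.047+.058]),("shoulderL",ey*.017+[0,0,.092]),("shR",-ey*.017+[0,0,.092])):
    print(nm,proj(s,O+d),proj(t,O+d))
for a in(-.011,.011):
  for b in(-.019,.019):
    for z in(0,.058):print(a,b,z,proj(s,O+ex*a+ey*b+[0,0,z]),proj(t,O+ex*a+ey*b+[0,0,z]))
p=plane(t,273,222,.06);print("pink",p)
o=s["img"][:,:,::-1].copy()[215:280,260:345];o=cv2.resize(o,None,fx=9,fy=9,interpolation=cv2.INTER_CUBIC)
q=t["img"][:,:,::-1].copy()
for a in(-.011,.011):
  for b in(-.019,.019):
    for z in(0,.058):
      u=proj(s,O+ex*a+ey*b+[0,0,z])-[260,215];cv2.circle(o,tuple(int(v) for v in u*9+4.5),3,(0,0,255) if z else (0,255,0),-1)
for b in(-.017,.017):
  u=proj(s,O+ey*b+[0,0,.089])-[260,215];cv2.circle(o,tuple(int(v) for v in u*9+4.5),3,(255,255,0),-1)
u=proj(s,O+[0,0,.102])-[260,215];cv2.circle(o,tuple(int(v) for v in u*9+4.5),3,(255,0,255),-1)
cv2.imwrite("pics/chk.png",o)
E
```

```text
centre [ 0.5307 -0.2057  0.055 ] sides [np.float64(0.1497874098192065), np.float64(0.10993602449173684), np.float64(0.14793054706778275), np.float64(0.11049834332683516)] yaw [np.float64(0.03333503072244309), np.float64(0.037211251240482475), np.float64(3.1226766132335446)]
centre [ 0.5007 -0.2064  0.055 ] sides [np.float64(0.04700814062691035), np.float64(0.06264897203871163), np.float64(0.04658804147032279), np.float64(0.06127525219951174)] yaw [np.float64(0.05357653339808712), np.float64(0.024449070975132006), np.float64(3.132177427861721)]
peak [293.6643 233.683 ] [227.6453 197.6539]
shoulderL [291.778  245.3541] [220.2479 199.201 ]
shR [296.025  230.5826] [237.8356 197.4837]
-0.011 -0.019 0 [302.95   257.3598] [247.1196 206.9221]
-0.011 -0.019 0.058 [302.3546 241.1257] [242.3953 204.5725]
-0.011 0.019 0 [298.8574 273.3024] [229.3588 208.6574]
-0.011 0.019 0.058 [297.9872 257.4768] [223.4699 206.4213]
0.011 -0.019 0 [292.5758 255.5677] [246.2788 196.7014]
0.011 -0.019 0.058 [291.3647 239.2918] [241.511  193.6895]
0.011 0.019 0 [288.1521 271.388 ] [228.5586 198.4316]
0.011 0.019 0.058 [286.6251 255.51  ] [222.6319 195.5324]
pink [0.5114 0.0917 0.06  ]
```

View pics/chk.png

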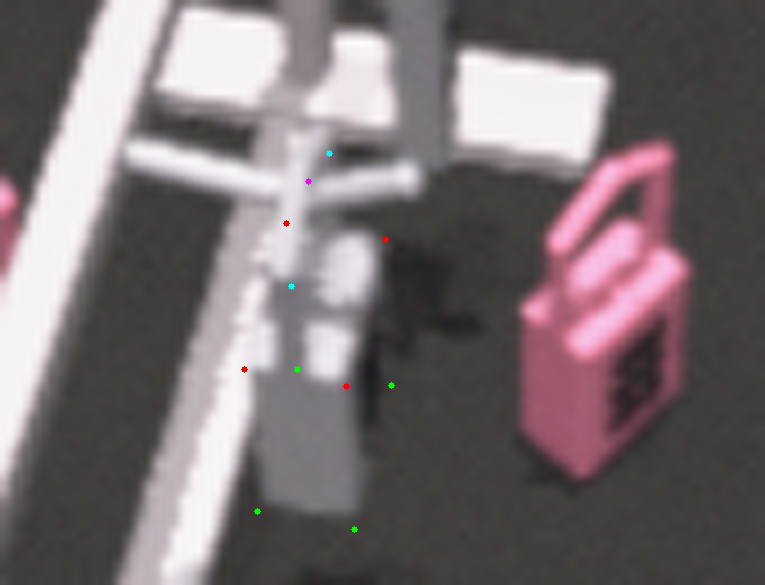

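Bottom corners at about (265,500) and (357,512) in the crop agree with the predicted block (0.551, 0.165, underside 0.08) to about 1 px. Pod and pocket sizes also fit (150×110; pocket centre 0.501, -0.206). Moving.

Emit:
apply_moves:
  deltas:
    - [0, 2, 4.1, 0.8, 0, 0, -0.033]
    - [0, 2, 4.1, 0.8, 0, 0, -0.033]
    - [0, 2, 4.1, 0.8, 0, 0, -0.033]
    - [0, 2, 4.1, 0.8, 0, 0, -0.033]
    - [0, 2, 4.1, 0.8, 0, 0, -0.033]
    - [0, 2, 4.1, 0.8, 0, 0, -0.033]
    - [0, 2, 4.1, 0.8, 0, 0, -0.033]
    - [0, 2, 4.1, 0.8, 0, 0, -0.033]
    - [0, 2, 4.1, 0.8, 0, 0, -0.033]
    - [0, 2, 4.1, 0.8, 0, 0, -0.033]
  grip_force: 15

```text
time_s: 1.3
ee_pos: [0.4346, -0.0858, 0.311]
eef_rot: [3.141, -0.001, 0.108]
force: [0.6, -1.7, -0.1]
grip_width: 0.094
grip_force: 0.0
```

Emit:
apply_moves:
  deltas:
    - [0, 2, 4.2, 0, 0, 0, 0]
    - [0, 2, 4.2, 0, 0, 0, 0]
    - [0, 2, 4.2, 0, 0, 0, 0]
    - [0, 2, 4.2, 0, 0, 0, 0]
    - [0, 2, 4.2, 0, 0, 0, 0]
    - [0, 1.8, 4.2, 0, 0, 0, 0]
    - [0, 0, 0, 0, 0, 0, 0]
    - [0, 0, 0, 0, 0, 0, 0]

```text
time_s: 2.1
ee_pos: [0.5521, 0.1649, 0.3098]
eef_rot: [3.141, 0.001, 0.111]
force: [-0.7, -1.0, 0.9]
grip_width: 0.094
grip_force: 0.0
```

Emit:
apply_moves:
  deltas:
    - [0, 0, 0, -3, 0, 0, 0]
    - [0, 0, 0, -3, 0, 0, 0]
    - [0, 0, 0, -3, 0, 0, 0]
    - [0, 0, 0, -2, 0, 0, 0]
    - [0, 0, 0, -2, 0, 0, 0]
    - [0, 0, 0, -2, 0, 0, 0]
    - [0, 0, 0, -1, 0, 0, 0]
    - [0, 0, 0, 0, 0, 0, 0]

```text
time_s: 2.9
ee_pos: [0.5517, 0.1634, 0.1498]
eef_rot: [3.141, 0.002, 0.109]
force: [0.2, 0.6, 0.1]
grip_width: 0.0939
grip_force: 0.0
```

```bash
python3 - <<'E'
from h import *
a=snap("side")["img"][190:300,230:350,::-1];b=snap("top")["img"][150:240,170:300,::-1]
o=np.zeros((540,790,3),np.uint8);a=cv2.resize(a,(400,367),interpolation=2);b=cv2.resize(b,(390,270),interpolation=2)
o[:367,:400]=a;o[:270,400:]=b;cv2.imwrite("pics/g.png",o[:370]);print(ctrl.get_obs()["ee_pos"])
E
```

```text
[0.55246455 0.16395303 0.15144927]
```

View pics/g.png

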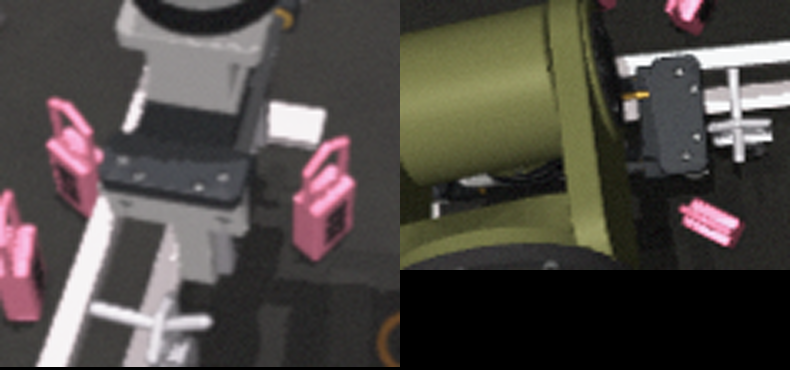

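The view shows the gripper straddling the middle hook, and its neighbours look undisturbed. Closing.

Emit:
apply_moves:
  deltas:
    - [60, 0, 0, 0, 0, 0, 0]
    - [110, 0, 0, 0, 0, 0, 0]
    - [140, 0, 0, 0, 0, 0, 0]
    - [170, 0, 0, 0, 0, 0, 0]
    - [200, 0, 0, 0, 0, 0, 0]
    - [255, 0, 0, 0, 0, 0, 0]
    - [255, 0, 0, 0, 0, 0, 0]
    - [255, 0, 0, 0, 0, 0, 0]
  grip_force: 20

```text
time_s: 3.8
ee_pos: [0.5522, 0.1645, 0.1505]
eef_rot: [-3.141, -0.0, 0.11]
force: [0.2, 0.8, 0.4]
grip_width: 0.0392
grip_force: 20.0
```

Gripped at 39 mm (bail width 40). Lift 22 mm, then out 65 mm.

Emit:
apply_moves:
  deltas:
    - [255, 0, 0, 0.6, 0, 0, 0]
    - [255, 0, 0, 0.8, 0, 0, 0]
    - [255, 0, 0, 0.8, 0, 0, 0]
    - [255, 0, 0, 0, 0, 0, 0]

```text
time_s: 4.2
ee_pos: [0.5527, 0.1645, 0.1741]
eef_rot: [-3.141, -0.002, 0.11]
force: [-0.6, 0.3, -0.8]
grip_width: 0.0396
grip_force: 20.0
```

Emit:
apply_moves:
  deltas:
    - [255, -0.5, -0.05, 0, 0, 0, 0]
    - [255, -1, -0.1, 0, 0, 0, 0]
    - [255, -1, -0.1, 0, 0, 0, 0]
    - [255, -1, -0.1, 0, 0, 0, 0]
    - [255, 0, 0, 0, 0, 0, 0]

```text
time_s: 4.7
ee_pos: [0.516, 0.1608, 0.1726]
eef_rot: [3.142, 0.0, 0.11]
force: [-0.1, 0.4, -1.4]
grip_width: 0.0399
grip_force: 20.0
```

No resistance. Carry on out, then up.

Emit:
apply_moves:
  deltas:
    - [255, -1, -0.1, 0, 0, 0, 0]
    - [255, -1.2, -0.1, 0, 0, 0, 0]
    - [255, -1.2, -0.1, 0, 0, 0, 0]
    - [255, 0, 0, 2, 0, 0, 0]
    - [255, 0, 0, 3.5, 0, 0, 0]
    - [255, 0, 0, 3.5, 0, 0, 0]
    - [255, 0, 0, 3, 0, 0, 0]
    - [255, 0, 0, 0, 0, 0, 0]

```text
time_s: 5.5
ee_pos: [0.4838, 0.1581, 0.2964]
eef_rot: [-3.141, -0.007, 0.11]
force: [-0.7, -0.2, -1.2]
grip_width: 0.0395
grip_force: 20.0
```

```bash
python3 - <<'E'
from h import *
a=snap("side")["img"][140:340,220:440,::-1];cv2.imwrite("pics/h.png",cv2.resize(a,None,fx=2.9,fy=2.9,interpolation=2));o=ctrl.get_obs();print(o["ee_pos"],o["grip_width"])
E
```

```text
[0.48330989 0.15791039 0.29379781] 0.03976490019467858
```

View pics/h.png

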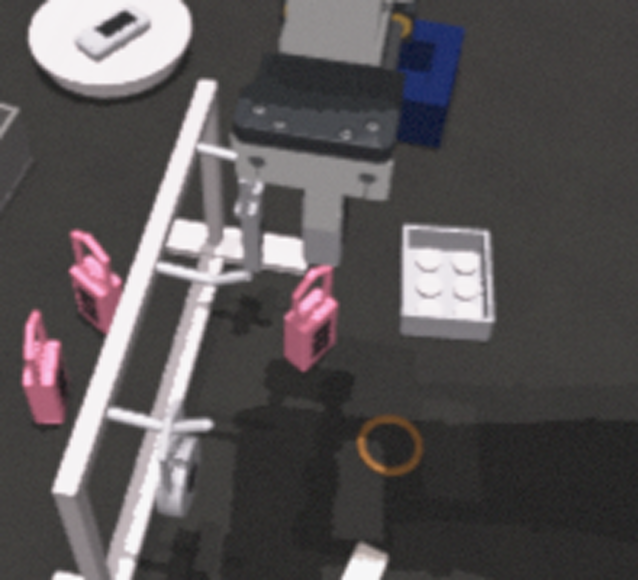

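The middle hook is empty and the slim and round fobs still hang. The block is behind the finger at (322,230). Going to above the pocket.

Emit:
apply_moves:
  deltas:
    - [255, 0.1, -2, 0, 0, 0, 0]
    - [255, 0.2, -4, 0, 0, 0, -0.01]
    - [255, 0.2, -4.6, 0, 0, 0, -0.01]
    - [255, 0.2, -4.6, 0, 0, 0, -0.01]
    - [255, 0.2, -4.6, 0, 0, 0, -0.01]
    - [255, 0.2, -4.6, 0, 0, 0, -0.01]
    - [255, 0.2, -4.6, 0, 0, 0, -0.01]
    - [255, 0.2, -4, 0, 0, 0, -0.01]
    - [255, 0.2, -2.4, 0, 0, 0, -0.005]
    - [255, 0, -1, 0, 0, 0, 0]

```text
time_s: 6.55
ee_pos: [0.4995, -0.2079, 0.2906]
eef_rot: [-3.14, 0.002, 0.033]
force: [0.4, 0.6, -0.7]
grip_width: 0.0393
grip_force: 20.0
```

Emit:
apply_moves:
  deltas:
    - [255, 0, 0, -3, 0, 0, 0]
    - [255, 0, 0, -3, 0, 0, 0]
    - [255, 0, 0, -3, 0, 0, 0]
    - [255, 0, 0, -2, 0, 0, 0]
    - [255, 0, 0, -1, 0, 0, 0]
    - [255, 0, 0, 0, 0, 0, 0]
    - [255, 0, 0, 0, 0, 0, 0]

```text
time_s: 7.25
ee_pos: [0.5004, -0.2059, 0.1732]
eef_rot: [3.141, -0.001, 0.035]
force: [0.2, -0.2, -0.8]
grip_width: 0.04
grip_force: 20.0
```

```bash
python3 - <<'E'
from h import *
s=snap("side");e=ctrl.get_obs();T=e["ee_pos"];print(T,e["eef_rot"])
o=cv2.resize(s["img"][90:210,290:430,::-1],None,fx=4.9,fy=4.9,interpolation=2)
for z in(-.07,-.012):
  for a in(-.011,.011):
    for b in(-.019,.019):
      u=(proj(s,T+[a-.035*b,b+.035*a,z])-[290,90])*4.9+2;cv2.circle(o,tuple(int(v) for v in u),2,(0,0,255) if z<-.05 else(0,255,255),-1)
for a in(-.021,.021):
  for b in(-.029,.029):
      u=(proj(s,[.501+a-.035*b,-.206+b+.035*a,.055])-[290,90])*4.9+2;cv2.circle(o,tuple(int(v) for v in u),2,(0,255,0),-1)
cv2.imwrite("pics/p.png",o)
E
```

```text
[ 0.50058254 -0.20612012  0.17355111] [ 3.14083784e+00 -1.46074247e-03  3.50642509e-02]
```

View pics/p.png

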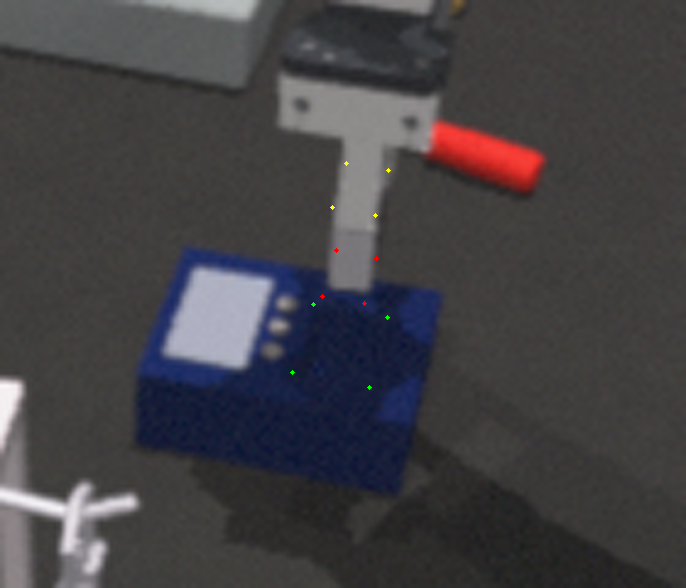

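The fob hangs upright below the fingertip, with bottom corners at (328,287) and (373,290), about 47 mm under the tip and over the pocket. Lowering.

Emit:
apply_moves:
  deltas:
    - [255, 0, 0, -1.5, 0, 0, 0]
    - [255, 0, 0, -1.5, 0, 0, 0]
    - [255, 0, 0, -1.5, 0, 0, 0]
    - [255, 0, 0, -1.3, 0, 0, 0]
    - [255, 0, 0, -1, 0, 0, 0]
    - [255, 0, 0, -0.8, 0, 0, 0]
    - [255, 0, 0, 0, 0, 0, 0]
  grip_force: 12

```text
time_s: 8.0
ee_pos: [0.4999, -0.206, 0.0957]
eef_rot: [-3.141, 0.001, 0.035]
force: [0.2, -0.8, -0.8]
grip_width: 0.0399
grip_force: 12.0
```

Emit:
apply_moves:
  deltas:
    - [255, 0, 0, -0.3, 0, 0, 0]
    - [255, 0, 0, -0.2, 0, 0, 0]
    - [255, 0, 0, 0, 0, 0, 0]

```text
time_s: 8.3
ee_pos: [0.5002, -0.2062, 0.0915]
eef_rot: [3.142, -0.0, 0.035]
force: [0.7, 0.1, -0.6]
grip_width: 0.0393
grip_force: 12.0
```

Emit:
apply_moves:
  deltas:
    - [255, 0, 0, -0.2, 0, 0, 0]
    - [255, 0, 0, -0.2, 0, 0, 0]
    - [255, 0, 0, 0, 0, 0, 0]

```text
time_s: 8.6
ee_pos: [0.5, -0.2061, 0.0872]
eef_rot: [-3.141, 0.0, 0.035]
force: [-0.8, -0.6, -0.3]
grip_width: 0.0395
grip_force: 12.0
```

Emit:
apply_moves:
  deltas:
    - [255, 0, 0, -0.2, 0, 0, 0]
    - [255, 0, 0, 0, 0, 0, 0]

```text
time_s: 8.8
ee_pos: [0.5001, -0.2061, 0.0852]
eef_rot: [-3.141, 0.0, 0.035]
force: [-0.3, 0.2, -1.1]
grip_width: 0.0401
grip_force: 12.0
```

Emit:
apply_moves:
  deltas:
    - [255, 0, 0, -0.15, 0, 0, 0]
    - [255, 0, 0, 0, 0, 0, 0]

```text
time_s: 9.0
ee_pos: [0.5001, -0.2061, 0.0838]
eef_rot: [-3.141, 0.0, 0.035]
force: [-0.9, -0.3, -1.2]
grip_width: 0.0398
grip_force: 12.0
```

```bash
python3 -c "
from h import *
o=ctrl.get_obs();print(o['ee_pos'],o['force'],o['moment'])"
```

```text
[ 0.50008915 -0.20612208  0.08377266] [-0.86208426 -0.32534814 -1.23544689] [ 0.02477363  0.0802374  -0.02400551]
```

Within a few mm of the floor. Opening gently, then rising.

Emit:
apply_moves:
  deltas:
    - [140, 0, 0, 0, 0, 0, 0]
    - [130, 0, 0, 0, 0, 0, 0]
    - [110, 0, 0, 0, 0, 0, 0]
    - [80, 0, 0, 0, 0, 0, 0]
    - [40, 0, 0, 0, 0, 0, 0]
    - [0, 0, 0, 0, 0, 0, 0]
    - [0, 0, 0, 0, 0, 0, 0]
    - [0, 0, 0, 0, 0, 0, 0]

```text
time_s: 9.8
ee_pos: [0.5002, -0.2062, 0.084]
eef_rot: [-3.142, -0.0, 0.035]
force: [-0.0, 0.5, 0.2]
grip_width: 0.0902
grip_force: 0.0
```

Emit:
apply_moves:
  deltas:
    - [0, 0, 0, 1, 0, 0, 0]
    - [0, 0, 0, 2, 0, 0, 0]
    - [0, 0, 0, 3, 0, 0, 0]
    - [0, 0, 0, 3, 0, 0, 0]
    - [0, 0, 0, 3, 0, 0, 0]
    - [0, -3, 0, 2, 0, 0, 0]
    - [0, -4, 0, 2, 0, 0, 0]
    - [0, -4, 0, 0, 0, 0, 0]
    - [0, 0, 0, 0, 0, 0, 0]
    - [0, 0, 0, 0, 0, 0, 0]

```text
time_s: 10.8
ee_pos: [0.3901, -0.2063, 0.245]
eef_rot: [3.141, -0.002, 0.034]
force: [0.3, -1.0, 0.1]
grip_width: 0.094
grip_force: 0.0
```

```bash
python3 - <<'E'
from h import *
s=snap("side")["img"][:,:,::-1];t=snap("top")["img"][:,:,::-1]
o=np.zeros((560,790,3),np.uint8);o[:,:400]=cv2.resize(s[130:322,250:387],(400,560),interpolation=2);o[:400,400:]=cv2.resize(t[160:260,370:467],(390,400),interpolation=2)
cv2.imwrite("pics/z.png",o);print(ctrl.get_obs()["ee_pos"])
E
```

```text
[ 0.3908118  -0.2062273   0.24424843]
```

View pics/z.png

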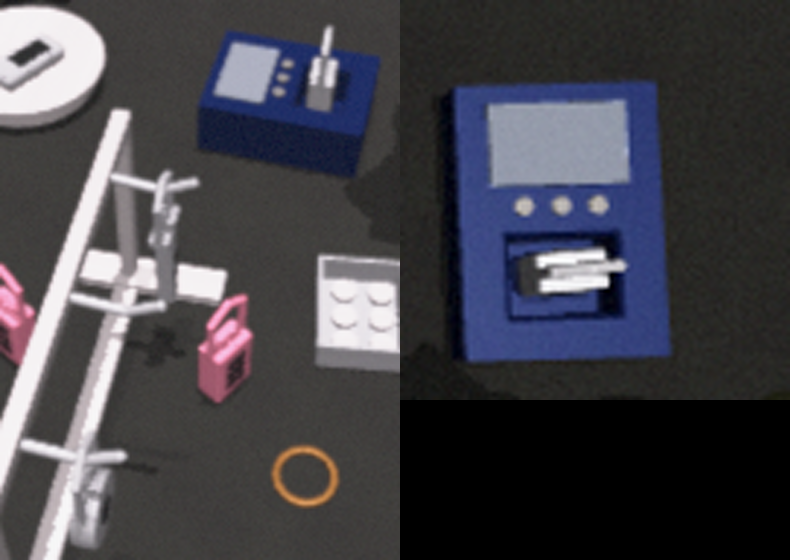

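The block stands upright, loop up, in the pocket (side crop (322,80), top crop (570,270)), and the slim and round fobs still hang on their hooks. Handing in.

```bash
python3 -c "
from station import ctrl
print(ctrl.hand_in())"
```

```text
the job is handed in; nothing more can be done
None
```

The block fob is standing wire loop up in the pod's pocket and released, the slim and round fobs still hang on their hooks, and the job is handed in (the hand-in returned no verdict).

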